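# Pop the julienne insert out of the vegetable slicer and stop it with a finger

## Robot

A 6-joint arm with a two-finger parallel gripper is mounted at the origin on a cart in front of the work surface, level with it; the furniture and walls round the work are solid. World frame = base frame: x ahead of the robot, y to its left, z up, the work surface at z = 0. Lengths are in mm, angles in rad, forces in N, time in s.
With the tool pointing down it reaches from about 350 to 975 mm from the base axis. Payload 7.1 kg.
Tool frame: the origin (TCP) lies at the very end of the fingers, on their centre line; the grasp point (between the pads) lies 19 mm behind it; y points along the fingers, x is the direction in which the jaws open and shut, and the axes are right-handed (so a half turn about y gives the same grasp; the last joint's range is limited). The gripper opens to 88 mm and grips with 3 to 60 N. Pads are 20 mm wide; open, the fingers measure 115 mm over their backs; the gripper's body (75 mm by 178 mm) begins 61 mm behind the grasp point.
Start: joints at [-1.129, 0.423, 1.63, -0, 1.089, -0.019], TCP at [277.93, -559.786, 222.675] pointing down, gripper open.
Joint ranges: [-3, 3], [-0.9, 2.11], [0.09, 2.58], [-1.31, 4.45], [0.11, 2.69], [-2.54, 2.54]. Speed limits (rad/s): [2.39, 2.39, 3.01, 3.14, 3.14, 3.14].

## Interface

Orientations are given as a rotation vector (axis times angle).
In Python, from workcell import ctrl gives the robot as it stands. The module is installed in compiled form; this text tells all that it offers.
- The arm moves only by the tool jog_arm, never from a script. Its argument "steps" is a list of rows, each an object with "turn": the turn, a rotation vector about the world's x, y, z scaled (see below), a list of three; "dp": the shift along the world's x, y, z scaled (see below), a list of three; "claw": the opening, from 0 (shut) to 1 (fully open). In form: [{"turn": [wx, wy, wz], "dp": [x, y, z], "claw": claw}, ...]. A call has 1 to 12 rows; each row is the pose to reach, as a shift and turn from the pose measured when the call began, turning the shorter way round; what a row does not reach only later rows make up. The controller multiplies each number of a shift by 80 mm and each number of a turn by pi rad. A row lasts 1/12 s, in which the tool goes at most 41.7 mm and 7.16 degrees, less where a joint would pass 70% of its speed; a pose out of reach is approached as far as the arm can. A call with a number of a shift or a turn outside -1 to 1 is refused whole. A call with a gripper value outside its range is refused whole. The fingers move at their own pace and stop on an object; the grip force is fixed at half the most. Time passes only in rows, so rows that repeat a pose let the fingers close. It gives the time, the measured TCP pose, the force and the opening at its end, in the units of the state.
- ctrl.get_obs(): the state, without advancing time (a new reading comes with each control period).
- ctrl.get_image(name): name is "side" or "top" or "wrist"; returns a dict with "img" (400x640x3 uint8, red, green, blue), "range_z" (400x640 float32, mm along the optical axis (not along the pixel's ray), 0 where there is no reading), "fovy" (degrees; the focal length in pixels is half the picture's height over the tangent of half this angle, whatever the lens; pixels are square), "cx", "cy" (the principal point, pixels), "dist_coeffs" ([k1, k2, p1, p2, k3] as OpenCV has them; the pictures are not rectified), "camera_from_world" (4x4, takes a point from world to camera coordinates); the wrist camera has in their place "hand_eye" (4x4, takes a point from camera to tool coordinates, whose origin is the TCP and whose axes are the tool frame's). Camera axes: x right, y down, z forward; pixel columns grow to the right and rows downward; lengths in mm; the calibration is good to about 2 mm. A picture is of the moment at which its call begins: read the wrist's pose just before it.
- ctrl.close_job(): hands the job in, once; it reports no verdict.
The state is a dict: "t": time; "qpos": joint angles; "qvel": joint speeds; "joint_torque": joint torques, N m; "ee_pos": TCP position; "orientation": TCP orientation; "ft_force": force on the tool from outside, world axes, zero at the start; "moment": the same for the moment, N m; "width": finger opening in mm.
Only numpy, scipy, OpenCV 4.12 (cv2) and the standard library are available. Lean on these libraries where they do the work, as an engineer would, in place of code of your own. Each camera call takes 0.05 s, during which the arm holds its last target.

## Task

Release the blade insert of the slicer: with one finger press the grey key on the side of the slicer all the way down, and have the other finger standing a little way (about two centimetres) off the insert's upright tab, so that the sharp insert, thrown out by its spring, is caught by that finger instead of shooting out of the slicer. Only press and stop: pinch and lift nothing, and leave the spare insert, the hand guard and the bowl alone. The program finishes while holding: one finger still keeps the key down and the other still holds the popped insert back.

Things in the scene. Friction and masses are not known exactly. Their poses are not given: they have to be found in the camera images.
- slicer: flat white vegetable slicer (mandoline), fixed, 230 x 132 mm, rails 32 mm high, steel runway, grey loop handle at its -x end. Origin on the worktop under its middle. x: along the runway away from the handle; y: across it, away from the key side; the insert comes out to -y (side wall ends at y = -70 mm, then free worktop); z up. A spring barrel sticks out at +y to 96 mm
- key_top (a point): middle of the top face of the release key, a ribbed grey plate 26 mm (slicer x) by 20 mm (slicer y) on the white catch housing, at y = -52 mm of the slicer. Its top stands 42 mm above the worktop, 10 mm above the housing, and goes 8 mm straight down
- key (a joint): travel of the key in m: 0 up, 0.008 fully down (its stop; top then 34 mm above the worktop, 2 mm above the housing). It springs back when let go. Pressing it home takes about 3 to 5 N; at about 5 mm it lets the insert go
- insert: julienne insert in a slot through the slicer: grey frame 44 x 124 x 10 mm with small steel teeth, 80 g. Axes as the slicer's, origin on its underside at the slicer's middle, 14 mm above the worktop. Let go, a spring of 2 to 5 N throws it out along -y in about 0.1 s, pushing over 35 mm; unstopped, it flies out. A finger within that travel stops it, and the spring keeps it pressed on the finger
- tab (a point): middle of the outer face of the insert's tab, 39 mm above the worktop. The tab is an upright grey plate, 34 mm wide, 8 mm thick, top 48 mm above the worktop, on the insert's outer end just outside the housing. Latched, its outer face lies 28 mm beyond the middle of the key along -y (inner face 20 mm). The other finger should stand 10 to 25 mm off this outer face
- spare_insert: a second, straight-bladed insert of the same size lying loose on the worktop on the key side; not needed. Origin: underside, 44 mm from its plain end and 80 mm from the outer face of its tab
- food_guard: white hand guard with a knob, a disc of 84 mm diameter and 54 mm high standing loose on the worktop on the key side near the handle; not needed. Origin: centre of its underside
- dip_bowl: white bowl of 115 mm diameter, 56 mm high, standing loose on the worktop on the side of the spring barrel; not needed. Origin: centre of its underside

How it is judged:
By the outcome, as a careful person would: the job done as asked, in the order asked, and still so for the second after the job is handed in, while the arm keeps its last pose, push and grip.
It also fails if it takes over 35 s, if anything falls off the work surface, if the arm or the gripper's body presses on something with over 40 N, if the wrist force passes 120 N, or if a joint passes its speed limit or range.

## Working session

There is one attempt and no reset: what is moved stays moved. The work goes in short steps, Python scripts to look and compute and a tool call to move; the robot and the scene stay as the last step left them, time stands still between calls to the robot, and variables do not carry over. Pictures are saved under pics/ and viewed, and the job is handed in when it is done.

Besides the shell and the picture viewer there is one more tool, called as name([rows], argument=value, ...), one row to a line, values as JSON. jog_arm: Moves the arm, as the interface text tells. Its arguments: {"type":"object","properties":{"steps":{"type":"array","items":{"type":"object","properties":{"turn":{"type":"array","items":{"type":"number"}},"dp":{"type":"array","items":{"type":"number"}},"claw":{"type":"number"}}}}},"required":["steps"]}

```bash
mkdir -p pics; ls
cat > h.py <<'E'
import numpy as np,cv2,pickle
from workcell import ctrl
from scipy.spatial.transform import Rotation as R
def grab(n,tag):
    o=ctrl.get_obs(); d=ctrl.get_image(n); d['obs']=o
    pickle.dump(d,open(f'pics/{tag}.pkl','wb')); cv2.imwrite(f'pics/{tag}.png',d['img'][:,:,::-1]); return d
def load(tag): return pickle.load(open(f'pics/{tag}.pkl','rb'))
def KD(d):
    f=200/np.tan(np.radians(d['fovy'])/2)
    return np.array([[f,0,d['cx']],[0,f,d['cy']],[0,0,1]]),np.array(d['dist_coeffs'],float)
def w2c(d):
    if 'camera_from_world' in d: return np.array(d['camera_from_world'])
    T=np.eye(4);T[:3,:3]=R.from_rotvec(d['obs']['orientation']).as_matrix();T[:3,3]=d['obs']['ee_pos']
    return np.linalg.inv(T@np.array(d['hand_eye']))
def ray(d,uv):
    K,D=KD(d); p=cv2.undistortPoints(np.array(uv,float).reshape(-1,1,2),K,D)[:,0]
    T=np.linalg.inv(w2c(d)); r=np.c_[p,np.ones(len(p))]@T[:3,:3].T
    return T[:3,3],r   # r has unit depth
def onz(d,uv,z):
    c,r=ray(d,uv); return c+r*((z-c[2])/r[:,2])[:,None]
def depthpts(d,uv):
    c,r=ray(d,uv); uv=np.array(uv).reshape(-1,2).round().astype(int)
    return c+r*d['range_z'][uv[:,1],uv[:,0]][:,None]
def proj(d,P):
    K,D=KD(d);T=w2c(d); return cv2.projectPoints(np.array(P,float).reshape(-1,3),cv2.Rodrigues(T[:3,:3])[0],T[:3,3],K,D)[0][:,0]
E
python3 - <<'E'
from h import *
o=ctrl.get_obs();print(o)
for n in('side','top','wrist'):
    d=grab(n,n+'0'); print(n,d['fovy'],d['cx'],d['cy'],d['dist_coeffs'],np.round(np.linalg.inv(w2c(d)),3).tolist())
E
```

```text
pics
{'t': 0.0, 'qpos': array([-1.12898287e+00,  4.23837664e-01,  1.63068815e+00, -1.00252993e-05,
        1.08856797e+00, -1.89792735e-02]), 'qvel': array([ 0.00049118,  0.00024677,  0.00051555, -0.0006117 , -0.00121685,
        0.00049711]), 'joint_torque': array([ 6.82442387e-04, -5.44624865e+01, -2.73661441e+01,  6.44655456e-02,
        2.28404120e-02, -1.13409408e-04]), 'ee_pos': array([ 277.70911187, -559.30092899,  221.90439393]), 'orientation': array([-1.39181298,  0.86437806, -0.86230485]), 'ft_force': array([-0.16030621,  0.1536843 ,  0.08027411]), 'moment': array([0.00916186, 0.00546013, 0.03591444]), 'width': 87.62253241673076}
side 47.64985382381465 318.25961572732274 194.4106853131129 [-0.02796637  0.          0.          0.          0.        ] [[-0.927, -0.241, 0.288, 282.6], [-0.375, 0.565, -0.735, 780.15], [0.014, -0.789, -0.614, 637.385], [0.0, 0.0, 0.0, 1.0]]
top 52.33917585919653 323.09324399291813 199.49910304407655 [-0.02557324  0.          0.          0.          0.        ] [[-0.025, -0.974, 0.224, 354.732], [-1.0, 0.026, -0.002, 132.271], [-0.004, -0.223, -0.975, 875.866], [0.0, 0.0, 0.0, 1.0]]
wrist 63.0761698322018 315.7965597150642 196.9613191134304 [-0.04712748  0.          0.          0.          0.        ] [[0.444, -0.86, -0.252, 346.973], [-0.896, -0.427, -0.122, -525.502], [-0.003, 0.28, -0.96, 383.529], [0.0, 0.0, 0.0, 1.0]]
```

View pics/top0.png

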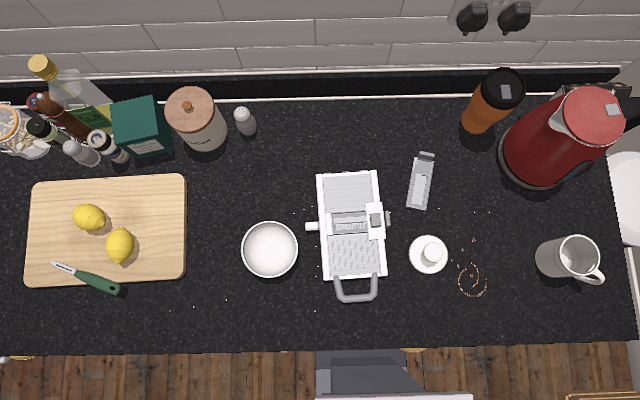

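View pics/side0.png

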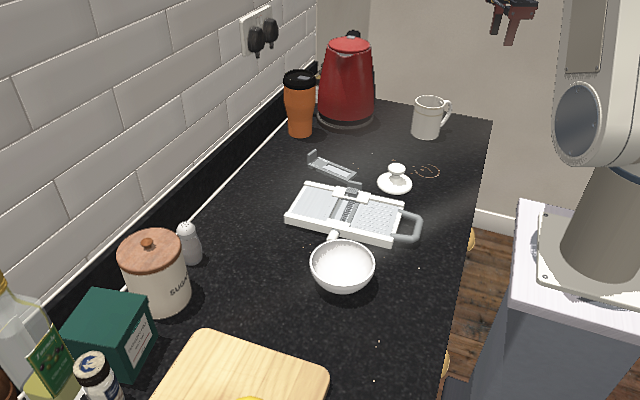

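The top view shows the slicer around (352,225), with the key near (376,220), the tab near (387,218), the guard at (429,253), the spare insert at (421,182) and the bowl at (269,249). I'll zoom in next.

Run:
```python
from h import *
d=load('top0'); s=load('side0')
a=cv2.resize(d['img'][160:310,300:460],None,fx=5,fy=5,interpolation=2)[:,:,::-1]
cv2.imwrite('pics/topz.png',cv2.resize(d['img'][165:285,300:460],None,fx=5,fy=5,interpolation=2)[:,:,::-1])
cv2.imwrite('pics/sidez.png',cv2.resize(s['img'][140:260,270:430],None,fx=5,fy=5,interpolation=2)[:,:,::-1])
for uv in [(376,220),(376,208),(387,218),(352,225),(323,173),(382,276),(378,172),(429,253),(421,182),(426,156)]:
    print(uv,depthpts(d,[uv]).round(1), onz(d,[uv],42).round(1))
```

```text
(376, 220) [[499.4  21.7  41.8]] [[499.4  21.7  42. ]]
(376, 208) [[527.   18.9  31.3]] [[524.8  20.3  42. ]]
(387, 218) [[502.   -0.6  47.2]] [[503.   -1.4  42. ]]
(352, 225) [[494.   70.3  18.3]] [[490.2  72.   42. ]]
(323, 173) [[617.3 129.   -2.8]] [[603.9 129.2  42. ]]
(382, 276) [[385.3  12.8  21.2]] [[384.6  15.7  42. ]]
(378, 172) [[615.2   5.9   1.2]] [[603.1  11.8  42. ]]
(429, 253) [[427.2 -80.   53.4]] [[428.2 -83.   42. ]]
(421, 182) [[587.7 -86.9   8.3]] [[578.6 -78.4  42. ]]
(426, 156) [[641.3 -97.8  27.3]] [[636.3 -93.9  42. ]]
```

View pics/topz.png

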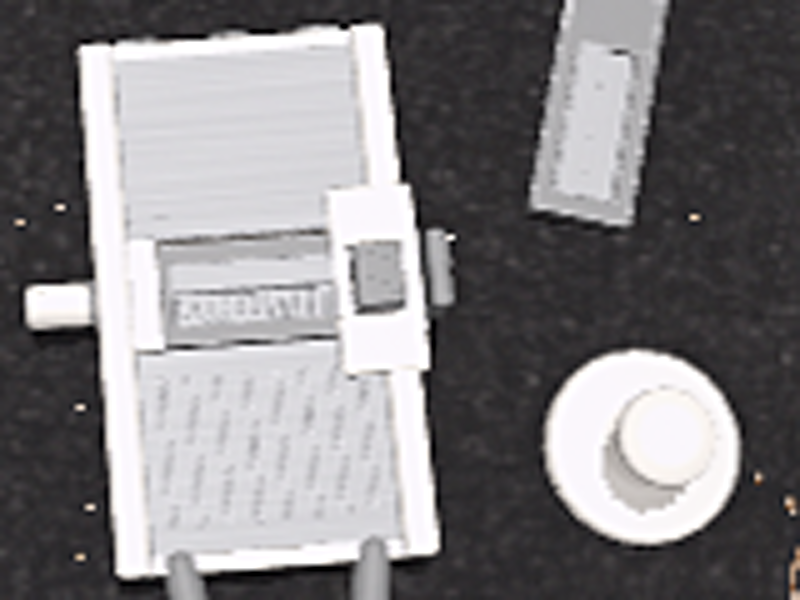

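View pics/sidez.png

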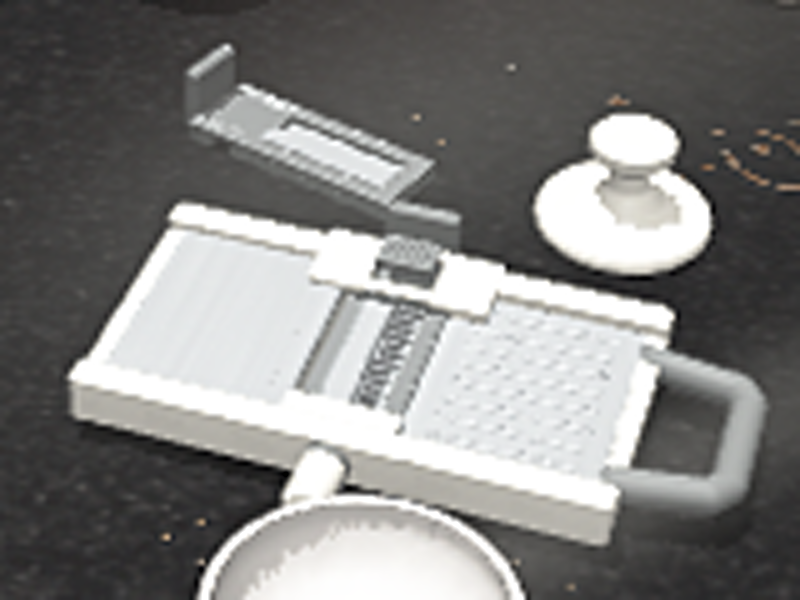

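View pics/wrist0.png

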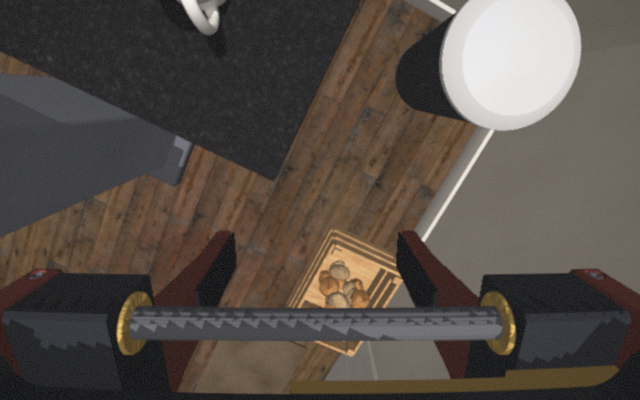

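Run:
```python
from h import *
d=load('top0'); s=load('side0')
# white mask slicer edges at z=32 from top
img=d['img']
def keymask(im,box,lo,hi):
    x0,y0,x1,y1=box; g=cv2.cvtColor(im,cv2.COLOR_RGB2GRAY)[y0:y1,x0:x1]
    m=((g>=lo)&(g<=hi)).astype(np.uint8); n,l,st,c=cv2.connectedComponentsWithStats(m)
    for i in range(1,n):
        if st[i,4]>25: print('  comp',st[i],c[i]+[x0,y0],)
    return
print('top');keymask(img,(366,205,385,235),40,190)
print('side');keymask(s['img'],(340,178,368,200),40,175)
zt=lambda p:(300+p[0]/5-.4,165+p[1]/5-.4)
zs=lambda p:(270+p[0]/5-.4,140+p[1]/5-.4)
P=onz(d,[zt(p) for p in [(80,45),(115,577),(440,555),(382,27)]],32); print(P.round(1))
for a,b in((0,1),(3,2)): v=P[a]-P[b]; print('yaw',np.degrees(np.arctan2(v[1],v[0])),np.linalg.norm(v))
print('mid',P.mean(0))
# tab top edge & key top corners
print('key corners z42',onz(d,[zt(p) for p in [(350,242),(400,240),(405,302),(357,303)]],42).round(1))
print('tab top z48',onz(d,[zt(p) for p in [(428,231),(450,231),(455,303),(432,305)]],48).round(1))
print('side key z42',onz(s,[zs(p) for p in [(388,237),(442,240),(435,270),(378,262)]],42).round(1), onz(s,[zs(p) for p in [(388,237),(442,240),(435,270),(378,262)]],42).mean(0))
o=d['obs'];M=R.from_rotvec(o['orientation']).as_matrix();print(M.round(3))
# mug, kettle tops
for uv in [(575,250),(580,110),(505,85)]: print(depthpts(d,[uv]).round())
```

```text
top
  comp [  3   8  12  15 150] [374.94       220.02666667]
side
  comp [  0   0  28  20 351] [354.44159544 185.47578348]
[[606.  145.2  32. ]
 [380.1 135.7  32. ]
 [385.4   2.9  32. ]
 [610.7  14.4  32. ]]
yaw 2.39262277406988 226.11772655501875
yaw 2.9293425912025772 225.54588208164455
mid [495.55215482  74.53583007  32.        ]
key corners z42 [[514.5  34.2  42. ]
 [514.8  13.3  42. ]
 [488.6  12.7  42. ]
 [488.7  32.6  42. ]]
tab top z48 [[517.1   2.4  48. ]
 [516.9  -6.8  48. ]
 [486.7  -7.   48. ]
 [486.1   2.5  48. ]]
side key z42 [[513.3  18.6  42. ]
 [490.8  11.4  42. ]
 [486.9  33.   42. ]
 [511.3  37.3  42. ]] [500.56391141  25.0678183   42.        ]
[[ 0.445 -0.001  0.896]
 [-0.896  0.001  0.445]
 [-0.002 -1.     0.   ]]
[[ 426. -390.   36.]]
[[ 650. -317.  231.]]
[[ 735. -226.  164.]]
```

Key top: about (501, 23.5, 42) from the two views. Slicer yaw is about 2.6°, and tab outer face y is about −6. These agree with the given sizes. I'll start the transit with the −23.8° turn.

jog_arm([
  {"turn": [0,0,-0.03],"dp": [0.2,0.45,0],"claw": 0.48},
  {"turn": [0,0,-0.066],"dp": [0.4,0.99,0],"claw": 0.48},
  {"turn": [0,0,-0.1],"dp": [0.4,0.99,0],"claw": 0.48},
  {"turn": [0,0,-0.132],"dp": [0.4,0.99,0],"claw": 0.48},
])

```text
t: 0.48
ee_pos: [310.3, -477.7, 221.8]
orientation: [-1.228, 1.179, -1.175]
ft_force: [-0.2, -0.1, 1.2]
width: 64.5
```

jog_arm([
  {"turn": [0,0,0],"dp": [0.2,0.5,0],"claw": 0.48},
  {"turn": [0,0,0],"dp": [0.4,1,0],"claw": 0.48},
  {"turn": [0,0,0],"dp": [0.4,1,0],"claw": 0.48},
])

```text
t: 0.73
ee_pos: [342.7, -392.7, 221.1]
orientation: [-1.227, 1.18, -1.171]
ft_force: [0.3, 0.2, 0.3]
width: 44.8
```

jog_arm([
  {"turn": [0,0,0],"dp": [0.2,0.5,0],"claw": 0.48},
  {"turn": [0,0,0],"dp": [0.4,1,0],"claw": 0.48},
  {"turn": [0,0,0],"dp": [0.4,1,0],"claw": 0.48},
])

```text
t: 0.98
ee_pos: [375.2, -308.5, 220.7]
orientation: [-1.227, 1.181, -1.167]
ft_force: [-0.3, -0.1, -1.2]
width: 42.2
```

jog_arm([
  {"turn": [0,0,0],"dp": [0.2,0.5,0],"claw": 0.48},
  {"turn": [0,0,0],"dp": [0.4,1,0],"claw": 0.48},
  {"turn": [0,0,0],"dp": [0.4,1,0],"claw": 0.48},
])

```text
t: 1.23
ee_pos: [408.0, -224.7, 220.6]
orientation: [-1.227, 1.179, -1.164]
ft_force: [-0.6, 0.6, -0.6]
width: 42.3
```

jog_arm([
  {"turn": [0,0,0],"dp": [0.2,0.5,0],"claw": 0.48},
  {"turn": [0,0,0],"dp": [0.4,1,0],"claw": 0.48},
  {"turn": [0,0,0],"dp": [0.4,1,0],"claw": 0.48},
])

```text
t: 1.48
ee_pos: [441.4, -141.3, 220.6]
orientation: [-1.227, 1.177, -1.162]
ft_force: [-0.5, -0.5, 0.5]
width: 42.0
```

jog_arm([
  {"turn": [0,0,0],"dp": [0.2,0.5,0],"claw": 0.48},
  {"turn": [0,0,0],"dp": [0.4,1,0],"claw": 0.48},
  {"turn": [0,0,0],"dp": [0.4,1,0],"claw": 0.48},
])

```text
t: 1.73
ee_pos: [475.3, -58.0, 220.9]
orientation: [-1.227, 1.174, -1.16]
ft_force: [-0.3, -0.4, -0.2]
width: 42.4
```

jog_arm([
  {"turn": [0,0,0],"dp": [0.2,0.4,0],"claw": 0.48},
  {"turn": [0,0,0],"dp": [0.33,0.67,-0.3],"claw": 0.48},
  {"turn": [0,0,0],"dp": [0.33,0.67,-0.6],"claw": 0.48},
  {"turn": [0,0,0],"dp": [0.33,0.67,-0.9],"claw": 0.48},
  {"turn": [0,0,0],"dp": [0.33,0.67,-0.9],"claw": 0.48},
])

```text
t: 2.15
ee_pos: [499.0, -4.7, 145.1]
orientation: [-1.232, 1.179, -1.155]
ft_force: [-1.2, -0.4, -0.6]
width: 42.4
```

Run:
```python
from h import *
o=ctrl.get_obs();print(o['ee_pos'],o['qpos'],o['ft_force'],o['width']);M=R.from_rotvec(o['orientation']).as_matrix();print(M.round(4),np.degrees(np.arctan2(M[1,0],M[0,0])))
for n in('wrist','side','top'): d=grab(n,n+'1')
```

```text
[499.04686588  -4.65049128 145.07959778] [-0.04011623  0.35739233  1.95678862  0.01509267  0.83613322  1.46419544] [-1.23645013 -0.44100029 -0.62501781] 42.37949086443301
[[ 0.0562 -0.0082  0.9984]
 [-0.9983  0.0115  0.0563]
 [-0.012  -0.9999 -0.0075]] -86.77577590167444
```

View pics/wrist1.png

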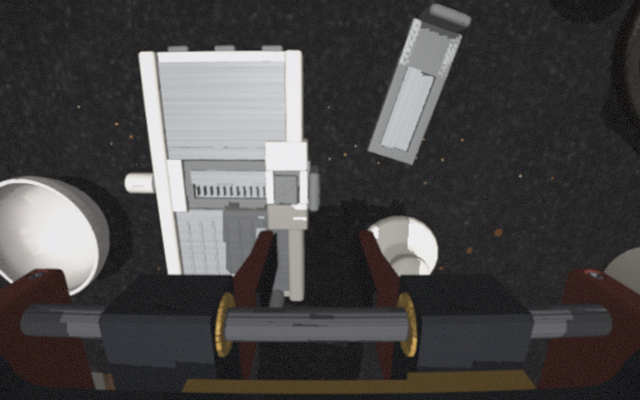

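View pics/side1.png

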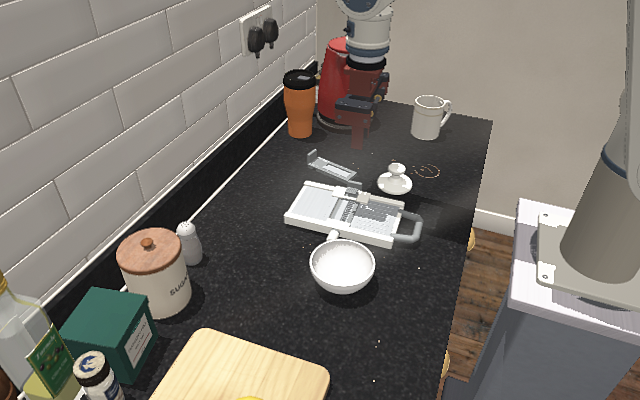

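The wrist view shows the key at about (286,188), the tab at (314,187), and both fingertips below them. Next I'll cast rays from this view.

Run:
```python
from h import *
d=load('wrist1')
z=cv2.resize(d['img'][130:280,220:420],None,fx=4,fy=4,interpolation=2)[:,:,::-1]; cv2.imwrite('pics/wz.png',z)
x0,y0,x1,y1=268,166,306,212
g=cv2.cvtColor(d['img'],cv2.COLOR_RGB2GRAY)[y0:y1,x0:x1]
m=((g<135)).astype(np.uint8); n,l,st,c=cv2.connectedComponentsWithStats(m)
for i in range(1,n):
    if st[i,4]>40: print(st[i],c[i]+[x0,y0],onz(d,[c[i]+[x0,y0]],42).round(1))
print(depthpts(d,[(286,188),(300,160),(313,188),(288,213)]).round(1))
```

```text
[  6   8  25  29 140] [291.04285714 182.82857143] [[509.  18.  42.]]
[[504.3  22.1  42.2]
 [527.2  11.8  33.4]
 [506.9  -0.6  46.5]
 [478.2  20.6  31. ]]
```

View pics/wz.png

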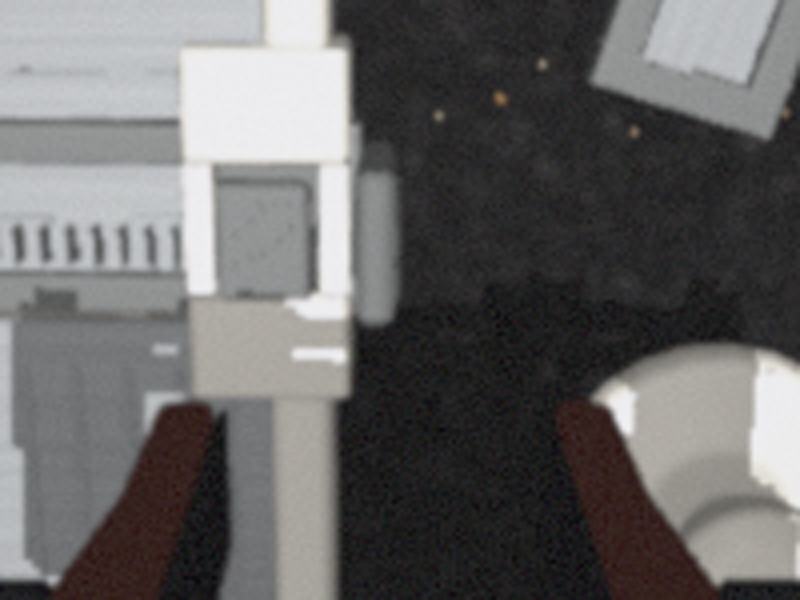

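Run:
```python
from h import *
d=load('wrist1'); zt=lambda p:(220+p[0]/4-.4,130+p[1]/4-.4)
P=onz(d,[zt(p) for p in [(217,178),(306,180),(308,297),(217,297)]],42);print(P.round(1),P.mean(0).round(1))
print(onz(d,[zt(p) for p in [(360,172),(400,172),(398,325),(358,325)]],48).round(1))
c,r=ray(d,[zt((185,425)),zt((580,405))]);
# key triangulation wrist + top
t=load('top0');c2,r2=ray(t,[(375.2,220.0)]);c1,r1=ray(d,[zt((262,238))])
A=np.c_[r1[0],-r2[0]];s=np.linalg.lstsq(A,c2-c1,rcond=None)[0];print(c1+r1[0]*s[0],c2+r2[0]*s[1])
# where fingertips are expected in wrist image
o=d['obs'];M=R.from_rotvec(o['orientation']).as_matrix()
for s in(-1,1):
  q=proj(d,o['ee_pos']+M@np.array([s*21.2,0,10]));print('tip',q)
```

```text
[[515.7  32.6  42. ]
 [516.3  14.1  42. ]
 [490.8  12.6  42. ]
 [489.7  32.1  42. ]] [503.1  22.8  42. ]
[[520.    2.8  48. ]
 [520.5  -5.3  48. ]
 [487.8  -6.8  48. ]
 [487.3   1.6  48. ]]
[501.22974595  23.51996836  34.66709304] [500.67079647  22.39718516  34.71677743]
tip [[276.0901401  232.72468026]]
tip [[355.43844361 232.74804464]]
```

jog_arm([
  {"turn": [-0.0038,-0.0026,-0.0035],"dp": [0.05,0.025,-0.2],"claw": 0.45},
  {"turn": [-0.0038,-0.0026,-0.0035],"dp": [0.05,0.025,-0.45],"claw": 0.45},
  {"turn": [-0.0038,-0.0026,-0.0035],"dp": [0.05,0.025,-0.7],"claw": 0.45},
  {"turn": [-0.0038,-0.0026,-0.0035],"dp": [0.05,0.025,-0.9],"claw": 0.45},
  {"turn": [-0.0038,-0.0026,-0.0035],"dp": [0.05,0.025,-0.94],"claw": 0.45},
  {"turn": [-0.0038,-0.0026,-0.0035],"dp": [0.05,0.025,-0.94],"claw": 0.45},
  {"turn": [-0.0038,-0.0026,-0.0035],"dp": [0.05,0.025,-0.94],"claw": 0.45},
])

```text
t: 2.88
ee_pos: [507.2, -3.5, 75.7]
orientation: [-1.223, 1.17, -1.182]
ft_force: [-0.5, -0.3, -0.3]
width: 39.4
```

Run:
```python
from h import *
o=ctrl.get_obs();print(o['t'],o['ee_pos'],o['ft_force'],o['width']);M=R.from_rotvec(o['orientation']).as_matrix();print(M.round(4),np.degrees(np.arctan2(M[1,0],M[0,0])))
for n in('wrist','side','top'): d=grab(n,n+'2')
o=ctrl.get_obs();print(o['t'],o['ee_pos'])
cv2.imwrite('pics/w2z.png',cv2.resize(load('wrist2')['img'][50:300,180:420],None,fx=2.4,fy=2.4,interpolation=2)[:,:,::-1])
s=cv2.resize(load('side2')['img'][110:230,280:420],None,fx=5,fy=5,interpolation=2)[:,:,::-1];cv2.imwrite('pics/s2z.png',s)
```

```text
2.8833 [507.24188321  -3.51168774  75.6747343 ] [-0.53135828 -0.29781945 -0.26273862] 39.403340024349156
[[ 4.330e-02  9.500e-03  9.990e-01]
 [-9.991e-01 -6.000e-04  4.330e-02]
 [ 1.000e-03 -1.000e+00  9.400e-03]] -87.519507045554
3.0333 [507.22805845  -3.28953377  75.70397609]
```

View pics/w2z.png

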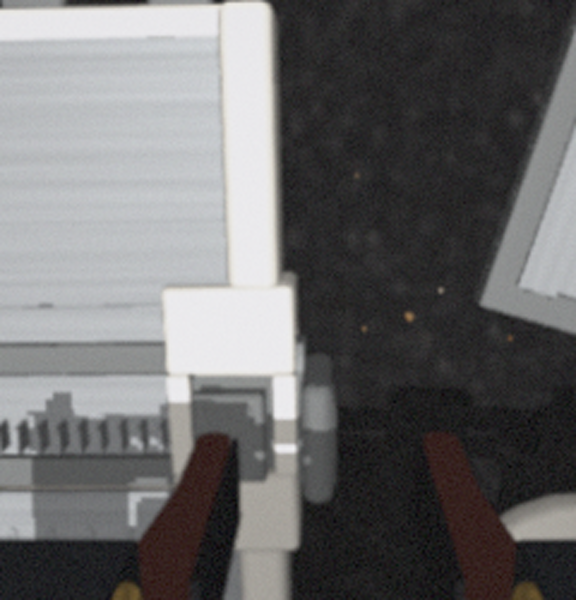

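View pics/s2z.png

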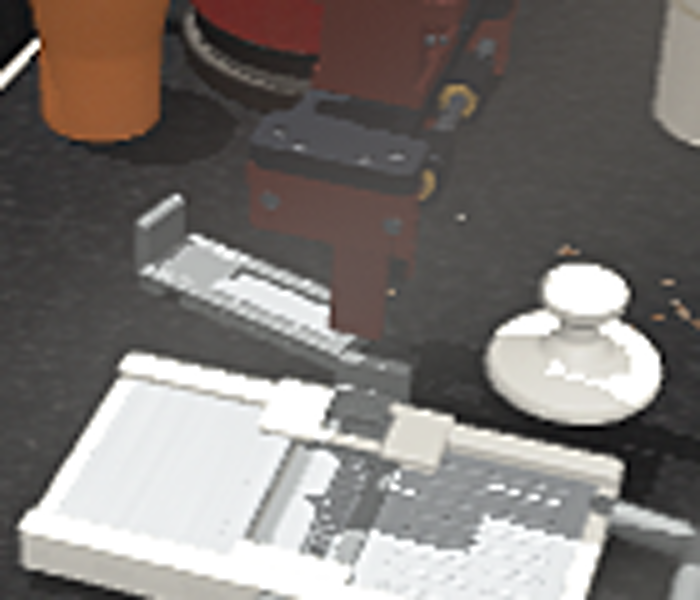

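jog_arm([
  {"turn": [0,0.003,0],"dp": [-0.05,0.01,-0.06],"claw": 0.45},
  {"turn": [0,0.003,0],"dp": [-0.05,0.01,-0.1],"claw": 0.45},
  {"turn": [0,0.003,0],"dp": [-0.05,0.01,-0.1],"claw": 0.45},
  {"turn": [0,0.003,0],"dp": [-0.05,0.01,-0.1],"claw": 0.45},
])

```text
t: 3.37
ee_pos: [503.0, -2.4, 67.5]
orientation: [-1.23, 1.177, -1.177]
ft_force: [0.6, 0.3, 0.8]
width: 39.5
```

Run:
```python
from h import *
o=ctrl.get_obs();print(o['t'],o['ee_pos'],o['ft_force'],o['width'],o['qvel']);M=R.from_rotvec(o['orientation']).as_matrix();print(M.round(4),np.degrees(np.arctan2(M[1,0],M[0,0])))
d=load('wrist2'); zt=lambda p:(180+p[0]/2.4-.3,50+p[1]/2.4-.3)
print('key TR,BR',onz(d,[zt(p) for p in [(193,388),(266,390),(268,478)]],42).round(1))
print('tab',onz(d,[zt(p) for p in [(308,357),(332,357),(336,500),(306,500)]],48).round(1))
oo=d['obs'];M=R.from_rotvec(oo['orientation']).as_matrix()
for s in(-1,1):
  for w in (19.7,19.7+13.5):
    q=proj(d,oo['ee_pos']+M@np.array([s*w,0,10]))[0];print('tip',(q-[180,50])*2.4)
print('tip fingers seen at tcp z',onz(d,[zt((232,437)),zt((197,437)),zt((425,435)),zt((455,435))],76).round(1),oo['ee_pos'])
d=grab('wrist','wrist3')
```

```text
3.3667 [503.00130843  -2.42964354  67.53242275] [0.64181337 0.33279698 0.7720299 ] 39.492623508383396 [-6.62288982e-04 -9.58909189e-04 -2.53214353e-03 -7.65656145e-05
 -6.22623610e-04 -5.84496195e-04]
[[ 4.37e-02  1.00e-04  9.99e-01]
 [-9.99e-01 -6.00e-04  4.37e-02]
 [ 6.00e-04 -1.00e+00  0.00e+00]] -87.49696626207744
key TR,BR [[516.5  32.2  42. ]
 [516.8  12.9  42. ]
 [491.5  11.8  42. ]]
tab [[528.1   2.1  48. ]
 [528.4  -4.   48. ]
 [488.7  -6.8  48. ]
 [488.4   1.2  48. ]]
tip [237.3795392  438.52129683]
tip [176.92900329 438.40939338]
tip [414.36388832 438.56908196]
tip [474.86475719 438.48973526]
tip fingers seen at tcp z [[517.   17.9  76. ]
 [516.6  25.7  76. ]
 [519.3 -24.9  76. ]
 [519.6 -31.5  76. ]] [507.24188321  -3.51168774  75.6747343 ]
```

At the tips the fingers sit about 21 to 29 mm either side of the TCP. The pressing finger is therefore over y≈19–27 (key spans 12–32), and the stop finger's inner face is at y≈−24, about 18 mm off the tab. Now I'll descend.

jog_arm([
  {"turn": [0,0,0],"dp": [0,0,-0.1],"claw": 0.45},
  {"turn": [0,0,0],"dp": [0,0,-0.2],"claw": 0.45},
  {"turn": [0,0,0],"dp": [0,0,-0.27],"claw": 0.45},
  {"turn": [0,0,0],"dp": [0,0,-0.27],"claw": 0.45},
  {"turn": [0,0,0],"dp": [0,0,-0.27],"claw": 0.45},
])

```text
t: 3.83
ee_pos: [502.6, -2.4, 45.2]
orientation: [-1.231, 1.178, -1.177]
ft_force: [0.5, 0.1, 0.0]
width: 39.6
```

Run:
```python
from h import *
o=ctrl.get_obs();print(o['t'],o['ee_pos'],o['ft_force'],o['width']);M=R.from_rotvec(o['orientation']).as_matrix();print(M.round(4))
for n in('wrist','side'): d=grab(n,n+'4')
a=cv2.resize(load('wrist4')['img'][100:300,180:420],None,fx=2.4,fy=2.4,interpolation=2)[:,:,::-1]
cv2.imwrite('pics/w4z.png',a)
cv2.imwrite('pics/s4z.png',cv2.resize(load('side4')['img'][150:230,300:410],None,fx=6,fy=6,interpolation=2)[:,:,::-1])
```

```text
3.8333 [502.56711733  -2.4432237   45.23350203] [0.52166511 0.07329079 0.00206726] 39.61153978739414
[[ 4.36e-02 -1.40e-03  9.99e-01]
 [-9.99e-01 -5.00e-04  4.36e-02]
 [ 5.00e-04 -1.00e+00 -1.40e-03]]
```

View pics/w4z.png

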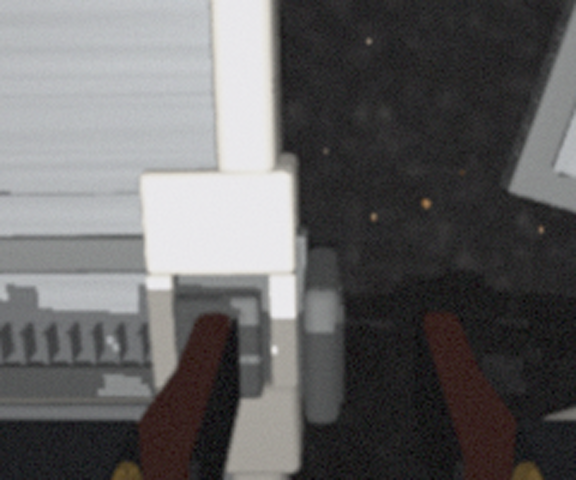

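View pics/s4z.png

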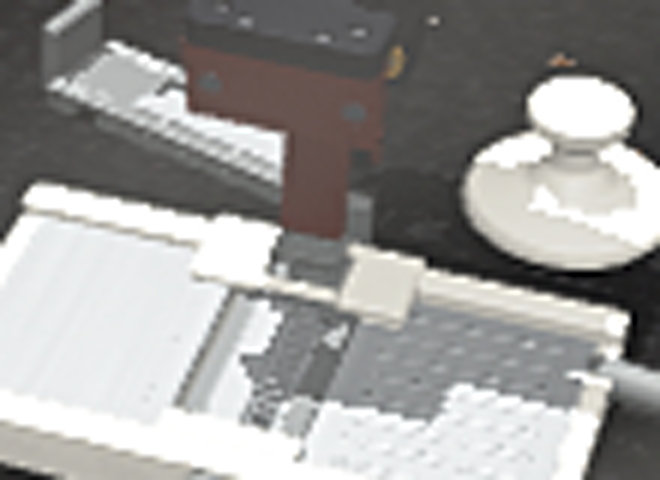

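The pressing finger is centred over the key at about (212,330), and the stop finger is about 18 mm off the tab. Now I'll press.

jog_arm([
  {"turn": [0,0,0],"dp": [0,0,-0.03],"claw": 0.45},
  {"turn": [0,0,0],"dp": [0,0,-0.06],"claw": 0.45},
  {"turn": [0,0,0],"dp": [0,0,-0.09],"claw": 0.45},
  {"turn": [0,0,0],"dp": [0,0,-0.12],"claw": 0.45},
  {"turn": [0,0,0],"dp": [0,0,-0.15],"claw": 0.45},
  {"turn": [0,0,0],"dp": [0,0,-0.15],"claw": 0.45},
  {"turn": [0,0,0],"dp": [0,0,-0.15],"claw": 0.45},
])

```text
t: 4.52
ee_pos: [503.6, -2.6, 34.2]
orientation: [-1.229, 1.176, -1.178]
ft_force: [-0.9, -1.2, 8.5]
width: 39.4
```

Run:
```python
from h import *
o=ctrl.get_obs();print(o['t'],o['ee_pos'],o['ft_force'],o['moment'],o['width']);M=R.from_rotvec(o['orientation']).as_matrix();print(M.round(4))
for n in('wrist','side'): d=grab(n,n+'5')
a=cv2.resize(load('wrist5')['img'][100:300,180:420],None,fx=2.4,fy=2.4,interpolation=2)[:,:,::-1]
cv2.imwrite('pics/w5z.png',a)
cv2.imwrite('pics/s5z.png',cv2.resize(load('side5')['img'][150:230,300:410],None,fx=6,fy=6,interpolation=2)[:,:,::-1])
```

```text
4.5167 [503.56165606  -2.59796678  34.23432183] [-0.92881184 -1.20035082  8.49400928] [-0.00502934  0.17145223  0.05813248] 39.386708421761654
[[ 4.37e-02  9.00e-04  9.99e-01]
 [-9.99e-01 -7.00e-04  4.37e-02]
 [ 8.00e-04 -1.00e+00  8.00e-04]]
```

View pics/w5z.png

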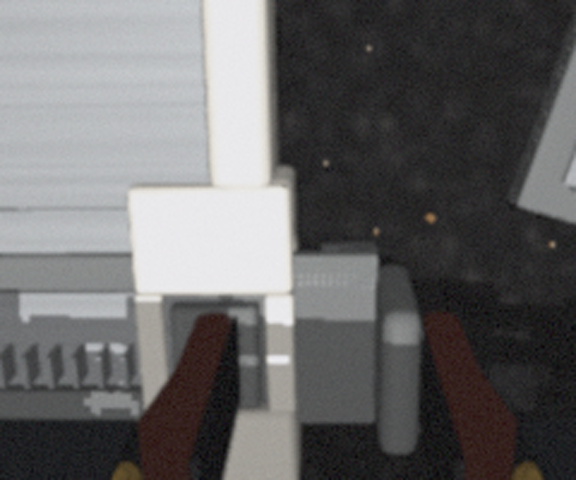

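View pics/s5z.png

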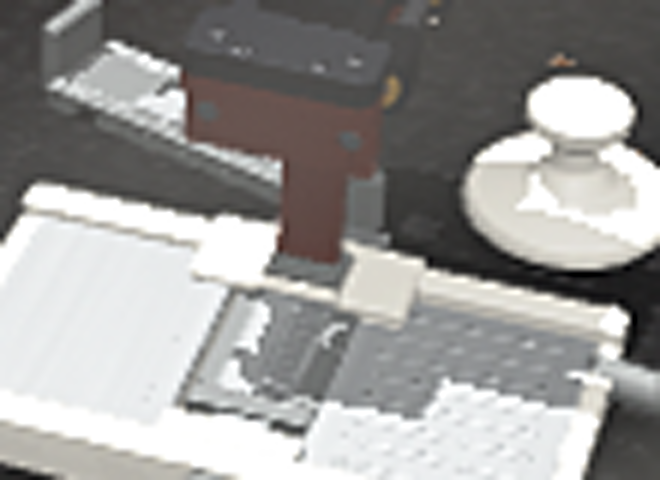

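The insert has popped out and its tab, around (400,360), now rests against the stop finger at (425,330). The key is down with the tip at z=34.2 and 8.5 N. I'll push slightly more to confirm it's on its stop.

jog_arm([
  {"turn": [0,0,0],"dp": [0,0,-0.02],"claw": 0.45},
  {"turn": [0,0,0],"dp": [0,0,-0.02],"claw": 0.45},
  {"turn": [0,0,0],"dp": [0,0,-0.02],"claw": 0.45},
  {"turn": [0,0,0],"dp": [0,0,-0.02],"claw": 0.45},
])

```text
t: 4.95
ee_pos: [503.8, -2.6, 33.9]
orientation: [-1.229, 1.175, -1.178]
ft_force: [-4.4, -0.6, 20.6]
width: 39.8
```

Run:
```python
from h import *
o=ctrl.get_obs();print(o['t'],o['ee_pos'],o['ft_force'],o['moment'],o['width'])
d=grab('wrist','wrist6'); grab('top','top6')
a=cv2.resize(d['img'][100:300,180:420],None,fx=2.4,fy=2.4,interpolation=2)[:,:,::-1]
cv2.imwrite('pics/w6z.png',a)
zt=lambda p:(180+p[0]/2.4-.3,100+p[1]/2.4-.3)
print('tab outer z48',onz(d,[zt((420,330))],48).round(1),'finger inner z48',onz(d,[zt((424,316))],35).round(1))
o=ctrl.get_obs();print(o['t'],o['ee_pos'],o['ft_force'])
```

```text
4.95 [503.79763012  -2.63557398  33.89320436] [-4.41798196 -0.63858855 20.61320059] [0.37129738 0.85524884 0.12622395] 39.84641299233189
tab outer z48 [[518.1 -21.1  48. ]] finger inner z48 [[516.  -23.6  35. ]]
5.05 [503.77685143  -2.62984661  33.87932305] [-3.43051918 -0.13840374 20.19361066]
```

View pics/w6z.png

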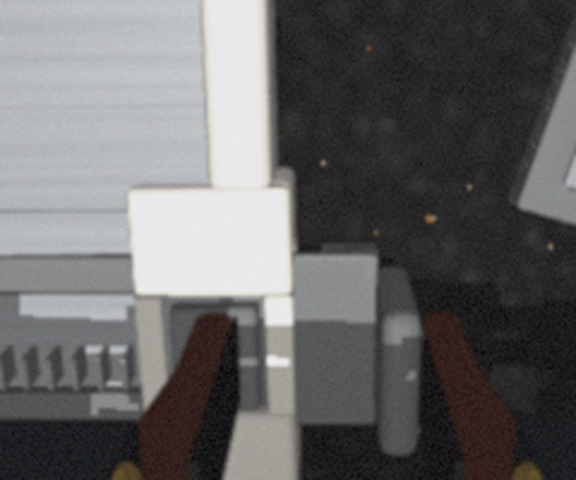

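The extra 12 N moved it only 0.3 mm, so the key is on its stop. I'll ease the force back, then hand in.

jog_arm([
  {"turn": [0,0,0],"dp": [0,0,-0.01],"claw": 0.45},
  {"turn": [0,0,0],"dp": [0,0,-0.01],"claw": 0.45},
  {"turn": [0,0,0],"dp": [0,0,-0.01],"claw": 0.45},
  {"turn": [0,0,0],"dp": [0,0,-0.01],"claw": 0.45},
])

```text
t: 5.38
ee_pos: [503.7, -2.6, 34.0]
orientation: [-1.229, 1.175, -1.178]
ft_force: [-3.7, -0.6, 16.8]
width: 39.6
```

Run:
```python
from h import *
d=grab('wrist','wrist7');o=ctrl.get_obs();print(o['t'],o['ee_pos'],o['ft_force'],o['width'])
a=load('wrist6')['img'].astype(int);print(np.abs(a-d['img'])[150:300,180:420].mean())
print(ctrl.close_job())
```

```text
5.4333 [503.74674287  -2.63732668  33.98685701] [-4.04283609 -1.21944434 17.29427357] 39.303915288170565
3.5715925925925927
the job is handed in; nothing more can be done
None
```

The insert is released and caught, and I handed the job in at about 5.4 s with both fingers still holding.

- **Setup:** I found the key at about (503, 23, 42) mm, and the side, top and wrist views agreed to about 2–3 mm. I lined up the jaws across the slicer and set the opening to about 40 mm. That centred one finger on the key and put the other about 18 mm off the tab.
- **Key:** The pressing fingertip ended at z = 34.0 mm, which is the key's fully-down height, pushing with about 17 N. Adding 12 N moved it only 0.3 mm, so the key is on its stop.
- **Insert:** It came out about 16–18 mm and the wrist view shows its tab against the stop finger.
- **Other items:** Nothing else was touched.

**Checks that disagreed:**
- A height for the key worked out from two views gave about 35 mm. The views are too close in angle for that to be reliable, so I used the depth readings of 42 mm, which match the description.
- The sideways force at the wrist was only about 1 N, less than the 2–5 N spring. The grip on the key probably takes up part of it. That the tab is touching the finger therefore rests on the picture, where the two measured within about 2.5 mm of each other, roughly the calibration error.

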